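# Load a solder spool on the pay-off stand and lay the drag arm on it

## Robot

A 6-joint arm with a two-finger parallel gripper is mounted at the origin on a cart in front of the work surface, level with it; the furniture and walls round the work are solid. World frame = base frame: x ahead of the robot, y to its left, z up, the work surface at z = 0. Lengths are in mm, angles in rad, forces in N, time in s.
With the tool pointing down it reaches from about 350 to 975 mm from the base axis. Payload 7.1 kg.
Tool frame: the origin (TCP) lies at the very end of the fingers, on their centre line; the grasp point (between the pads) lies 19 mm behind it; z points along the fingers, y is the line along which they close (so a half turn about z gives the same grasp; the last joint's range is limited). The gripper opens to 88 mm and grips with 3 to 60 N. Pads are 20 mm wide; open, the fingers measure 115 mm over their backs; the gripper's body (75 mm by 178 mm) begins 61 mm behind the grasp point.
Start: joints at [1.091, 0.423, 1.63, -0, 1.089, -0.019], TCP at [277.883, 559.809, 222.675] pointing down, gripper open.
Joint ranges: [-3, 3], [-0.9, 2.11], [0.09, 2.58], [-1.31, 4.45], [0.11, 2.69], [-2.54, 2.54]. Speed limits (rad/s): [2.39, 2.39, 3.01, 3.14, 3.14, 3.14].

## Interface

Orientations are given as a rotation vector (axis times angle).
In Python, from workcell import * gives the robot as it stands.
- The arm moves only by the tool step_arm, never from a script. Its argument "deltas" is a list of rows, each a list of 3 entries, a list of its own where there are three numbers: the shift along the tool's x, y, z in units of 300 mm (1.0 is 300 mm), then the turn, a rotation vector about the tool's x, y, z in units of 1.5 rad (1.0 is 1.5 rad), then the gripper command: -1 is shut, 1 is fully open, values between are in proportion. In form: [[[dx, dy, dz], [rx, ry, rz], gripper], ...]. A call has 1 to 20 rows; each row is the pose to reach, as a shift and turn from the pose commanded when the call began, along the tool's axes at that moment; what a row does not reach only later rows make up. A row lasts 1/12 s, in which the tool goes at most 41.7 mm and 7.16 degrees, less where a joint would pass 70% of its speed; a pose out of reach is approached as far as the arm can. A call with a number of a shift or a turn outside -1 to 1 is refused whole. A call with a gripper value outside its range is refused whole. The fingers move at their own pace and stop on an object; the grip force is fixed at half the most. Time passes only in rows, so rows that repeat a pose let the fingers close. It gives the time, the measured TCP pose, the force, the opening and the grip force at its end, in the units of the state.
- get_obs(): the state, without advancing time (a new reading comes with each control period).
- get_image(name): name is "side" or "top" or "wrist"; returns a dict with "pixels" (384x512x3 uint8, red, green, blue), "fx", "fy", "cx", "cy" (pixels), "T" (4x4, takes a point from camera to world coordinates). Camera axes: x right, y down, z forward; pixel columns grow to the right and rows downward; lengths in mm; the calibration is good to about 2 mm. A picture is of the moment at which its call begins. There is no depth.
- close_job(): hands the job in; it is judged then, once.
The state is a dict: "t": time; "qpos": joint angles; "qvel": joint speeds; "joint_torque": joint torques, N m; "ee_pos": TCP position; "orientation": TCP orientation; "ft_force": force on the tool from outside, world axes, zero at the start; "moment": the same for the moment, N m; "width": finger opening in mm; "grasp_force": force on a finger pad.
Only numpy, scipy, OpenCV 4.12 (cv2) and the standard library are available. Lean on these libraries where they do the work, as an engineer would, in place of code of your own. Each camera call takes 0.05 s, during which the arm holds its last target. There are 200 camera calls.

## Task

Load the solder spool lying in the sloped gutter of the pay-off stand: push it up the gutter with the fingertips, over the front roller, until it drops between the two rollers at the end stop and stays there by itself. Then push the raised drag arm over with a fingertip so that it comes down and rests on the spool. Only push, and gently: do not pinch the spool or the arm, do not lift the spool out of the gutter, and leave the things around the stand where they are.

Things in the scene. Friction and masses are not known exactly. Their poses are not given: they have to be found in the camera images.
- payoff_stand: bench stand, fixed to the bench, for paying off solder wire, grey and aluminium sheet metal, 250 x 100 mm: a sloped gutter, then two rollers, an end stop and a hinged drag arm. Origin: on the bench under its middle (it spans x -115 to 135); x runs level in the uphill direction of the gutter, y across, z up. Coordinates below are mm in this frame
- gutter_low (a point): x -105, y 0, z 24: low end of the gutter floor (upper face). The floor rises straight from here at 0.2 rad to x 32, z 52. Gutter 58 wide inside, cheeks 18 high square to the floor, an 8 high toe lip across this end, a 20 wide slot along the middle. A spool let go on the slope rolls back to the lip
- roller_top (a point): x 46, y 0, z 57.5: top of the front roller, about 3 above the line of the gutter floor. Both rollers lie across the gutter, turn freely, radius 8, axes at z 49.5 and x 46 and 86, between side plates (outer faces y +-36, top z 76)
- cradle_seat (a point): x 66, y 0, z 78: where the spool's centre lies when it rests on both rollers. A spool pushed over the front roller rolls in by itself and does not roll back
- stop_face (a point): x 97, y 0, z 79: rubber front face of the end stop, an upright plate across the gutter behind the rollers, top z 98; 4 mm clear of a seated spool
- spool: solder spool in the gutter, 54 diameter, 50 long, pale yellow flanges, about 0.27 kg (0.19 to 0.35); lies with its axis across the gutter, at the start against the toe lip. Origin at the middle of one flat end, about 4 off the axis, turning as it rolls: use spool_center
- spool_center (a point): centre of that spool, on its axis, half way along; spool radius 27 mm. Pushed level or slightly upward at or below its middle it rolls along the finger with 1 to 3 N; pushed downward it may wedge between finger and floor. At the start x -91, z 54; over the front roller z 84.5
- drag_arm: weighted drag arm of the stand. Origin on its hinge axis (along y at x 112, z 112, behind the end stop, ears up to z 123); its own -x points to its tab. Level it points downhill and rests on a seated spool. Starts leaning back, 1.8 to 2.0 rad up from level, and stays so; under 1 N moves it; once below 1.2 rad it sinks by its weight, damped. With no spool it drops to -0.25 rad
- drag_tab (a point): middle of the free edge of the drag arm's flat tab (22 wide, 4 thick), 71 from the hinge; at the start x 128 to 141, z 177 to 181; at rest on the spool x 41, z 112. The arm is a 14 wide steel bar with a rubber roller across it (radius 7, 36 long) 48 from the hinge
- other_spool: bystander: a second solder spool, 50 diameter, 52 high, standing on the bench beside the stand; origin under its middle
- bottle: bystander: small white bottle with a red pointed cap, 40 diameter, 100 high, standing; origin under its middle
- pen: bystander: white flux pen with a red cap, 18 x 93 mm, lying; origin under its middle

How it is judged:
By the outcome, as a careful person would: the job done as asked, in the order asked, and still so for the second after the job is handed in, with the robot touching nothing.
It also fails if it takes over 58 s, if anything falls off the work surface, if the arm or the gripper's body presses on something with over 40 N, if the wrist force passes 120 N, or if a joint passes its speed limit or range.

## Working session

There is one attempt and no reset: what is moved stays moved. The work goes in short steps, Python scripts to look and compute and a tool call to move; the robot and the scene stay as the last step left them, time stands still between calls to the robot, and variables do not carry over. Pictures are saved under pics/ and viewed, at most 10 in all, crops included, and the job is handed in when it is done.

Besides the shell and the picture viewer there is one more tool, called by a JSON object that holds its "name" and its "arguments", one argument or row to a line. step_arm: Moves the arm, as the interface text tells. Its arguments: {"type":"object","properties":{"deltas":{"type":"array","items":{"type":"array"}}},"required":["deltas"]}

```bash
mkdir -p pics; cat > h.py <<'E'
from workcell import *
import numpy as np, cv2
from scipy.spatial.transform import Rotation as R
def save(n,f):
    i=get_image(n); cv2.imwrite(f,i["pixels"][:,:,::-1]); np.savez(f[:-4]+".npz",**{k:i[k] for k in("fx","fy","cx","cy","T")}); return i
def ray(f,u,v):
    c=np.load(f); d=c["T"][:3,:3]@[(u-c["cx"])/c["fx"],(v-c["cy"])/c["fy"],1]; return c["T"][:3,3],d
def plane(f,u,v,z):
    o,d=ray(f,u,v); return o+d*(z-o[2])/d[2]
def tri(*obs):
    A=0;b=0
    for f,u,v in obs:
        o,d=ray(f,u,v); d=d/np.linalg.norm(d); P=np.eye(3)-np.outer(d,d); A=A+P; b=b+P@o
    x=np.linalg.solve(A,b); return x
def proj(f,p):
    c=np.load(f); q=np.linalg.inv(c["T"])@np.append(p,1); return q[0]/q[2]*c["fx"]+c["cx"], q[1]/q[2]*c["fy"]+c["cy"]
E
python3 - <<'E'
from h import *
np.set_printoptions(precision=3,suppress=True)
for n in("side","top"):
    i=save(n,f"pics/{n}0.png"); print(n,i["fx"],i["T"])
o=get_obs(); print({k:o[k] for k in("t","ee_pos","orientation","ft_force","width")})
print(R.from_rotvec(o["orientation"]).as_matrix())
E
```

```text
side 392.1207608879455 [[   0.881   -0.289    0.374  144.242]
 [  -0.472   -0.556    0.684 -849.906]
 [   0.01    -0.779   -0.626  621.663]
 [   0.       0.       0.       1.   ]]
top 465.4678596082987 [[  -0.028   -0.99     0.139  347.846]
 [  -0.999    0.03     0.014 -272.688]
 [  -0.018   -0.139   -0.99   917.571]
 [   0.       0.       0.       1.   ]]
{'t': 0.1, 'ee_pos': array([277.653, 559.394, 222.004]), 'orientation': array([-0.717, -3.058,  0.002]), 'ft_force': array([0.562, 0.132, 1.024]), 'width': 87.82765546940364}
[[-0.896  0.445 -0.001]
 [ 0.445  0.896 -0.001]
 [ 0.    -0.001 -1.   ]]
```

View pics/top0.png

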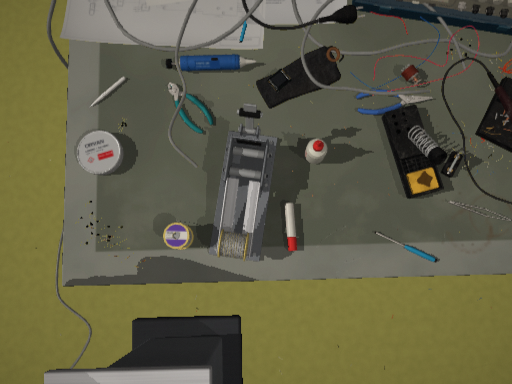

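View pics/side0.png

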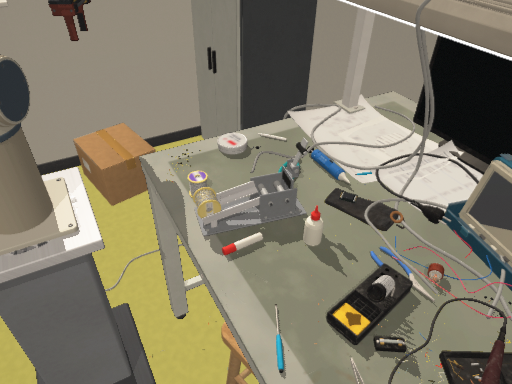

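The top view shows the stand from about (235,258), the low end, to (250,108), the drag arm. The spool is at (234,246), and the bottle, pen and second spool are close by. Next I'll enlarge both views.

```bash
python3 - <<'E'
import cv2
a=cv2.imread("pics/top0.png")[95:270,190:310]; b=cv2.imread("pics/side0.png")[140:260,180:330]
cv2.imwrite("pics/c1.png",cv2.resize(a,None,fx=3.4,fy=3.4,interpolation=2)[:600])
cv2.imwrite("pics/c2.png",cv2.resize(b,None,fx=5,fy=5,interpolation=2))
E
```

```text
(no output)
```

View pics/c1.png

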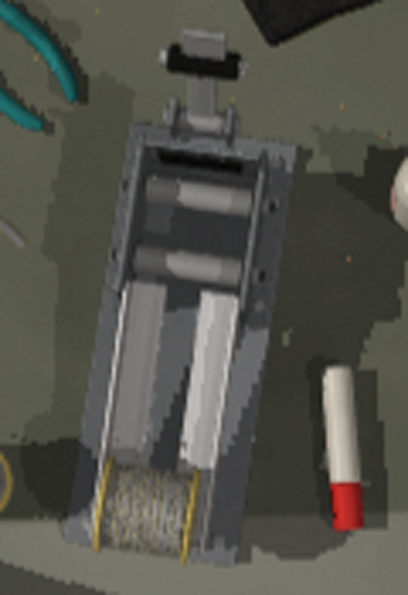

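View pics/c2.png

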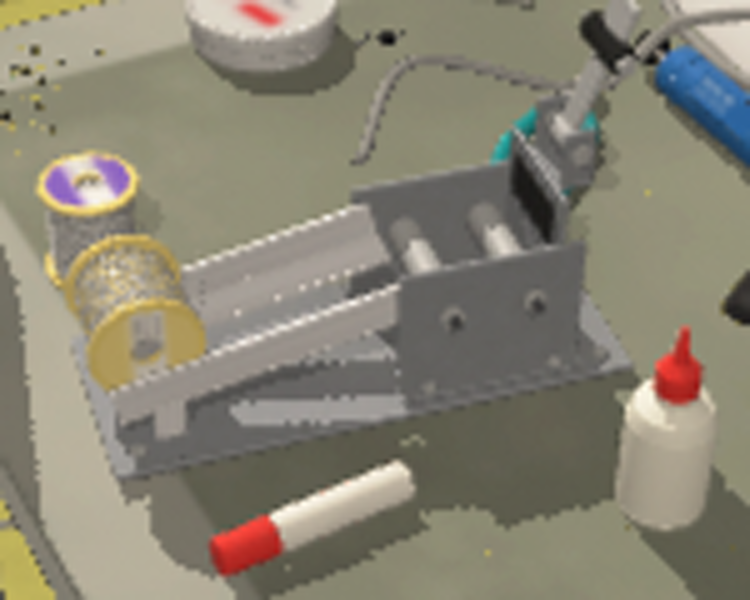

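The crops show the base corners, both rollers and the roller bolts clearly. I'll fit the stand pose to them, then check the spool and tab.

```bash
cat > fit.py <<'E'
from h import *
from scipy.optimize import least_squares
np.set_printoptions(precision=2,suppress=True)
T=lambda u,v:("pics/top0.png".replace("png","npz"),190+u/3.4,95+v/3.4)
S=lambda u,v:("pics/side0.npz",180+u/5,140+v/5)
C=[((46,0,57.5),T(190,265)),((86,0,57.5),T(199,196)),((-115,-50,2),T(237,565)),((135,-50,2),T(297,148)),((-115,50,2),T(62,540)),
((-115,-50,2),S(122,478)),((135,-50,2),S(632,367)),((46,-36,49.5),S(455,321)),((86,-36,49.5),S(537,303))]
def W(p,q): c,s=np.cos(p[2]),np.sin(p[2]); return np.array([p[0]+c*q[0]-s*q[1],p[1]+s*q[0]+c*q[1],q[2]])
f=lambda p:np.concatenate([np.subtract(proj(o[0],W(p,q)),o[1:]) for q,o in C])
r=least_squares(f,[400,-100,0],loss="soft_l1")
p=r.x
if __name__=="__main__":
    print(p,"\n",f(p).reshape(-1,2))
    loc=lambda w:W([0,0,-p[2]],np.array(w)-[p[0],p[1],0])
    print("bolt/base tri checks: spool center", loc(tri(T(147,508),S(135,310))))
    print("tab", loc(tri(T(204,32),S(625,0))), "roller", loc(tri(T(204,62),S(607,40))))
    for u,v in ((97,549),(185,562),(108,462),(198,470)): print(loc(plane(*T(u,v),54)))
    for n in((-91,0,54),(66,0,78),(46,0,84.5),(134,0,179),(41,0,112)): print(n,W(p,n))
    # bystanders roughly
    print("pen",loc(plane(*T(340,370),9)),loc(plane(*T(348,528),9)),"bottle",loc(plane("pics/top0.npz",316,146,100)),"spool2",loc(plane("pics/top0.npz",178,236,52)))
E
python3 fit.py
```

```text
[ 443.98 -154.42  -18.98] 
 [[-41.94  12.71]
 [-42.18  12.16]
 [-35.88  12.88]
 [-40.17  10.42]
 [-35.32  15.11]
 [-22.94 -14.22]
 [-26.33 -15.79]
 [-26.33 -17.29]
 [-27.16 -17.22]]
bolt/base tri checks: spool center [-56.46 -66.44  56.27]
tab [170.9  -78.46 176.77] roller [162.74 -79.01 158.07]
[-82.23 -41.33  54.  ]
[-84.5  -89.53  54.  ]
[-34.83 -42.16  54.  ]
[-34.41 -91.54  54.  ]
(-91, 0, 54) [ 353.69 -143.     54.  ]
(66, 0, 78) [ 509.45 -162.7    78.  ]
(46, 0, 84.5) [ 489.61 -160.19   84.5 ]
(134, 0, 179) [ 576.92 -171.23  179.  ]
(41, 0, 112) [ 484.65 -159.56  112.  ]
pen [  33.3  -165.43    9.  ] [ -56.54 -177.96    9.  ] bottle [ 130.56 -199.02  100.  ] spool2 [-52.07  38.2   52.  ]
```

```bash
sed -i 's/\[400,-100,0\],loss="soft_l1"/[450,-220,-0.13],x_scale=[100,100,.3]/' fit.py; python3 fit.py
```

```text
[ 468.59 -230.95   -0.18] 
 [[-0.25 -1.3 ]
 [ 0.32 -1.58]
 [-0.04 -0.07]
 [ 0.64 -1.04]
 [ 0.87 -0.4 ]
 [-1.92  1.71]
 [-0.41  1.32]
 [-1.51 -1.21]
 [-1.51 -0.98]]
bolt/base tri checks: spool center [-90.7    1.75  56.27]
tab [136.99   1.39 176.77] roller [128.87   0.42 158.07]
[-117.72   25.51   54.  ]
[-117.52  -22.75   54.  ]
[-70.34  27.1   54.  ]
[-67.39 -22.18  54.  ]
(-91, 0, 54) [ 379.02 -214.92   54.  ]
(66, 0, 78) [ 533.56 -242.57   78.  ]
(46, 0, 84.5) [ 513.88 -239.05   84.5 ]
(134, 0, 179) [ 600.5  -254.54  179.  ]
(41, 0, 112) [ 508.95 -238.17  112.  ]
pen [  4.02 -92.51   9.  ] [ -85.06 -109.63    9.  ] bottle [ 102.87 -121.08  100.  ] spool2 [-91.67 106.48  52.  ]
```

The fit agrees with the text: the spool centre comes out at about (-91, 2, 56) and the tab at about (137, 1, 177). I'll use a nearly shut gripper with tool y across the gutter, and get there by going round the base.

```bash
cat > go.py <<'E'
import sys
from fit import *
# usage: go.py x y z  (stand coords) -> tool shift (units 300mm) from present pose and turn to stand-aligned tool
def go(q,world=False):
    o=get_obs(); Rt=R.from_rotvec(o["orientation"]); w=np.array(q) if world else W(p,q)
    c,s=np.cos(p[2]),np.sin(p[2]); G=R.from_matrix(np.array([[-c,-s,0],[-s,c,0],[0,0,-1]]))
    np.set_printoptions(precision=4,suppress=True)
    print(q,"shift",Rt.inv().apply(w-o["ee_pos"])/300,"turn",(Rt.inv()*G).as_rotvec()/1.5)
if __name__=="__main__": go([float(a) for a in sys.argv[1:4]])
E
python3 -c "
from go import *
go((440,290,222),True);go((450,-50,222),True);go((-150,0,150))"
```

```text
(440, 290, 222) shift [-0.884  -0.5637  0.0007] turn [-0.0009 -0.0002 -0.1892]
(450, -50, 222) shift [-1.4178 -1.564   0.0021] turn [-0.0009 -0.0002 -0.1892]
(-150, 0, 150) shift [-1.2615 -2.2163  0.2429] turn [-0.0009 -0.0002 -0.1892]
```

{"name": "step_arm", "arguments": {
  "deltas": [
    [[-0.88,-0.56,0],[0,0,-0.19],-0.77],
    [[-0.88,-0.56,0],[0,0,-0.19],-0.77],
    [[-0.88,-0.56,0],[0,0,-0.19],-0.77],
    [[-0.88,-0.56,0],[0,0,-0.19],-0.77],
    [[-0.88,-0.56,0],[0,0,-0.19],-0.77],
    [[-0.88,-0.56,0],[0,0,-0.19],-0.77],
    [[-0.88,-0.56,0],[0,0,-0.19],-0.77],
    [[-0.88,-0.56,0],[0,0,-0.19],-0.77],
    [[-1,-1,0],[0,0,-0.19],-0.77],
    [[-1,-1,0],[0,0,-0.19],-0.77],
    [[-1,-1,0],[0,0,-0.19],-0.77],
    [[-1,-1,0],[0,0,-0.19],-0.77],
    [[-1,-1,0],[0,0,-0.19],-0.77]
  ]
}}

```text
t: 1.18
ee_pos: [412.1, 155.3, 222.5]
orientation: [-0.281, -3.128, 0.001]
ft_force: [-0.0, -0.1, -0.3]
width: 10.2
grasp_force: 0.0
```

```bash
python3 -c "
from go import *
o=get_obs();print(o['t'],o['ee_pos'],o['width'],o['qpos'])
go((450,-50,222),True);go((-150,0,150))"
```

```text
1.1833 [412.12 155.27 222.47] 10.191896990443954 [ 0.33  0.15  2.02 -0.    0.97 -1.06]
(450, -50, 222) shift [-0.2462 -0.6508  0.0019] turn [-0.0006 -0.0006 -0.0014]
(-150, 0, 150) shift [ 0.0851 -1.2341  0.2427] turn [-0.0006 -0.0006 -0.0014]
```

{"name": "step_arm", "arguments": {
  "deltas": [
    [[-0.2,-0.65,0],[0,0,0],-0.77],
    [[-0.2,-0.65,0],[0,0,0],-0.77],
    [[-0.2,-0.65,0],[0,0,0],-0.77],
    [[-0.2,-0.65,0],[0,0,0],-0.77],
    [[-0.2,-0.65,0],[0,0,0],-0.77],
    [[-0.1,-1,0],[0,0,0],-0.77],
    [[-0.1,-1,0],[0,0,0],-0.77],
    [[-0.1,-1,0],[0,0,0],-0.77],
    [[-0.1,-1,0],[0,0,0],-0.77],
    [[-0.1,-1,0],[0,0,0],-0.77]
  ]
}}

```text
t: 2.02
ee_pos: [391.0, -143.3, 222.8]
orientation: [0.28, 3.128, 0.0]
ft_force: [-0.3, 0.2, -0.1]
width: 10.2
grasp_force: 0.0
```

```bash
python3 -c "
from go import *
o=get_obs();print(o['t'],o['ee_pos'],o['width'],o['qpos'])
go((-150,0,120));go((-150,0,46))"
```

```text
2.0167 [ 391.01 -143.34  222.77] 10.165986732464498 [-0.38  0.11  2.07  0.    0.96 -1.77]
(-150, 0, 120) shift [ 0.1939 -0.2423  0.3423] turn [ 0.0002  0.0005 -0.0009]
(-150, 0, 46) shift [ 0.1941 -0.2424  0.589 ] turn [ 0.0002  0.0005 -0.0009]
```

{"name": "step_arm", "arguments": {
  "deltas": [
    [[0.2,-0.24,0],[0,0,0],-0.77],
    [[0.2,-0.24,0],[0,0,0],-0.77],
    [[0.2,-0.24,0],[0,0,0],-0.77],
    [[0.2,-0.24,0.34],[0,0,0],-0.77],
    [[0.2,-0.24,0.34],[0,0,0],-0.77],
    [[0.2,-0.24,0.34],[0,0,0],-0.77],
    [[0.2,-0.24,0.34],[0,0,0],-0.77],
    [[0.2,-0.24,0.34],[0,0,0],-0.77]
  ]
}}

```text
t: 2.68
ee_pos: [319.3, -202.2, 120.2]
orientation: [-0.273, -3.128, -0.002]
ft_force: [1.1, 0.3, 0.0]
width: 10.4
grasp_force: 0.0
```

```bash
python3 -c "
from go import *
o=get_obs();print(o['t'],o['ee_pos'],o['width'],o['qpos'],o['ft_force'])
go((-150,0,46));go((-130,0,46))
save('top','pics/t1.png');i=save('wrist','pics/w1.png')
a=cv2.imread('pics/t1.png')[150:290,170:310];b=cv2.imread('pics/w1.png')
cv2.imwrite('pics/v1.png',np.hstack([cv2.resize(a,(400,400)),cv2.resize(b,(400,300))[:].copy() if 0 else cv2.copyMakeBorder(cv2.resize(b,(400,300)),0,100,0,0,0)]))"
```

```text
2.6833 [ 319.29 -202.23  120.23] 10.366354498049777 [-0.6   0.25  2.22  0.    0.67 -1.99] [1.12 0.26 0.04]
(-150, 0, 46) shift [-0.0073 -0.0069  0.2474] turn [ 0.0008 -0.0014  0.002 ]
(-130, 0, 46) shift [-0.0739 -0.0071  0.2473] turn [ 0.0008 -0.0014  0.002 ]
```

View pics/v1.png

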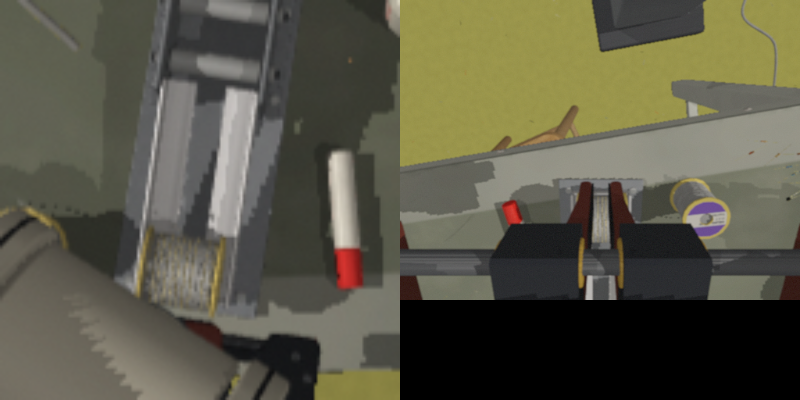

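The pictures show the fingertips behind the spool and centred on the gutter: in the right-hand wrist view the spool lies between them at about x=600. I'll go down and make contact.

{"name": "step_arm", "arguments": {
  "deltas": [
    [[-0.007,-0.007,0.12],[0,0,0],-0.77],
    [[-0.007,-0.007,0.24],[0,0,0],-0.77],
    [[-0.007,-0.007,0.245],[0,0,0],-0.77],
    [[-0.03,-0.007,0.245],[0,0,0],-0.77],
    [[-0.05,-0.007,0.245],[0,0,0],-0.77],
    [[-0.06,-0.007,0.245],[0,0,0],-0.77],
    [[-0.065,-0.007,0.245],[0,0,0],-0.77],
    [[-0.07,-0.007,0.245],[0,0,0],-0.77]
  ]
}}

```text
t: 3.45
ee_pos: [340.4, -209.8, 49.0]
orientation: [0.275, 3.126, -0.003]
ft_force: [0.6, 0.4, -0.6]
width: 10.1
grasp_force: 0.0
```

```bash
python3 -c "
from go import *
o=get_obs();print(o['t'],o['ee_pos'],o['width'],o['ft_force'])
for x in (-130,-100,-60,-20,10): go((x,0,46+(x+130)*.2027))"
```

```text
3.45 [ 340.4  -209.8    48.96] 10.135001346957068 [ 0.56  0.44 -0.61]
(-130, 0, 46.0) shift [0.0003 0.0059 0.0099] turn [-0.001   0.0024  0.001 ]
(-100, 0, 52.081) shift [-0.0998  0.0057 -0.01  ] turn [-0.001   0.0024  0.001 ]
(-60, 0, 60.189) shift [-0.2332  0.0055 -0.0366] turn [-0.001   0.0024  0.001 ]
(-20, 0, 68.297) shift [-0.3666  0.0052 -0.0631] turn [-0.001   0.0024  0.001 ]
(10, 0, 74.378) shift [-0.4667  0.005  -0.083 ] turn [-0.001   0.0024  0.001 ]
```

{"name": "step_arm", "arguments": {
  "deltas": [
    [[-0.013,0.005,0.008],[0,0,0],-0.77],
    [[-0.026,0.005,0.006],[0,0,0],-0.77],
    [[-0.039,0.005,0.003],[0,0,0],-0.77],
    [[-0.052,0.005,0.0],[0,0,0],-0.77],
    [[-0.065,0.005,-0.003],[0,0,0],-0.77],
    [[-0.078,0.005,-0.005],[0,0,0],-0.77],
    [[-0.091,0.005,-0.008],[0,0,0],-0.77],
    [[-0.104,0.005,-0.011],[0,0,0],-0.77],
    [[-0.117,0.005,-0.013],[0,0,0],-0.77],
    [[-0.13,0.005,-0.016],[0,0,0],-0.77]
  ]
}}

```text
t: 4.28
ee_pos: [374.8, -212.9, 52.1]
orientation: [-0.275, -3.124, -0.004]
ft_force: [-8.1, 0.1, 6.2]
width: 10.2
grasp_force: 4.0
```

```bash
python3 -c "
from go import *
o=get_obs();print(o['t'],o['ee_pos'],o['width'],o['ft_force'])
for x in (-90,-60,-20,10,15): go((x,0,46+(x+130)*.2027))
save('side','pics/s2.png')
a=cv2.imread('pics/s2.png')[140:260,180:330];cv2.imwrite('pics/v2.png',cv2.resize(a,(600,480)))"
```

```text
4.2833 [ 374.77 -212.89   52.06] 10.232110312376326 [-8.12  0.07  6.22]
(-90, 0, 54.108000000000004) shift [-0.0184 -0.0042 -0.007 ] turn [ 0.0012 -0.0038  0.0009]
(-60, 0, 60.189) shift [-0.1183 -0.0043 -0.0278] turn [ 0.0012 -0.0038  0.0009]
(-20, 0, 68.297) shift [-0.2515 -0.0044 -0.0556] turn [ 0.0012 -0.0038  0.0009]
(10, 0, 74.378) shift [-0.3514 -0.0045 -0.0764] turn [ 0.0012 -0.0038  0.0009]
(15, 0, 75.3915) shift [-0.368  -0.0045 -0.0799] turn [ 0.0012 -0.0038  0.0009]
```

View pics/v2.png

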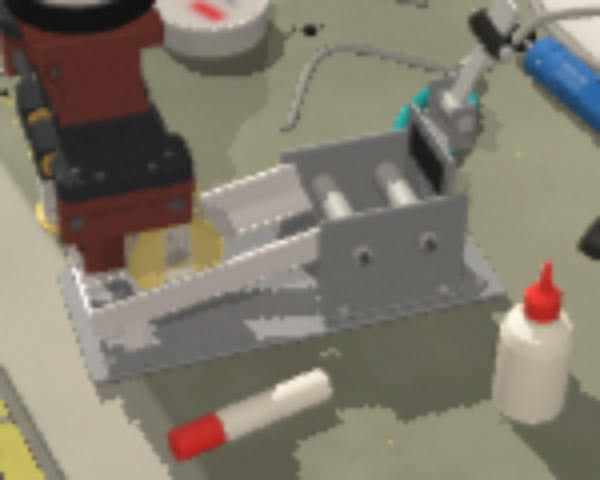

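The side view shows the spool rolled up to about (175,250) with the finger behind it. The force of 8 N back and 6 N up on the finger means friction is close to wedging the spool. I'll tilt the fingertips forward so that they push slightly upward, and lower them a little.

{"name": "step_arm", "arguments": {
  "deltas": [
    [[0,0,0.004],[0,-0.03,0],-0.77],
    [[0,0,0.008],[0,-0.06,0],-0.77],
    [[0,0,0.012],[0,-0.09,0],-0.77],
    [[0,0,0.016],[0,-0.12,0],-0.77],
    [[0,0,0.018],[0,-0.15,0],-0.77],
    [[0,0,0.018],[0,-0.18,0],-0.77],
    [[0,0,0.018],[0,-0.21,0],-0.77],
    [[0,0,0.018],[0,-0.24,0],-0.77],
    [[0,0,0.018],[0,-0.24,0],-0.77]
  ]
}}

```text
t: 5.08
ee_pos: [393.2, -208.0, 70.6]
orientation: [0.255, 2.815, -0.079]
ft_force: [-0.7, -0.4, 0.2]
width: 10.1
grasp_force: 0.6
```

```bash
cat >> go.py <<'E'
def st():
    o=get_obs(); l=W([0,0,-p[2]],o["ee_pos"]-[p[0],p[1],0]); Rt=R.from_rotvec(o["orientation"]); z=Rt.apply([0,0,1])
    print("t",o["t"],"stand pos",l,"zaxis",W([0,0,-p[2]],z),"F stand",W([0,0,-p[2]],o["ft_force"]),o["qpos"],o["width"])
E
python3 -c "
from go import *
st()
for x in (-90,-60,-20,10,15): go((x,0,47+(x+96)*.2027))"
```

```text
t 5.0833 stand pos [-78.29   9.29  70.63] zaxis [ 0.31 -0.03 -0.95] F stand [-0.58 -0.55  0.2 ] [-0.58  0.38  2.31  0.59  0.17 -2.54] 10.127383462858761
(-90, 0, 48.2162) shift [ 0.0604 -0.0293  0.0596] turn [-0.0185  0.2118 -0.0026]
(-60, 0, 54.297200000000004) shift [-0.0409 -0.029   0.0716] turn [-0.0185  0.2118 -0.0026]
(-20, 0, 62.4052) shift [-0.176  -0.0286  0.0876] turn [-0.0185  0.2118 -0.0026]
(10, 0, 68.4862) shift [-0.2773 -0.0283  0.0995] turn [-0.0185  0.2118 -0.0026]
(15, 0, 69.4997) shift [-0.2942 -0.0283  0.1015] turn [-0.0185  0.2118 -0.0026]
```

The tilt ran joint 6 into its limit (-2.54) and displaced the tip. I'll back off slowly so the spool follows down to the lip, then turn the tool half round so joint 6 is free for the tilt.

```bash
python3 -c "
from go import *
for x in (-110,-160): go((x,0,72))"
```

```text
(-110, 0, 72) shift [ 0.099  -0.0319 -0.0365] turn [-0.0185  0.2118 -0.0026]
(-160, 0, 72) shift [ 0.2573 -0.0333 -0.0885] turn [-0.0185  0.2118 -0.0026]
```

{"name": "step_arm", "arguments": {
  "deltas": [
    [[0.015,0,0],[0,0,0],-0.77],
    [[0.03,0,0],[0,0.02,0],-0.77],
    [[0.045,0,0],[0,0.04,0],-0.77],
    [[0.06,0,0],[0,0.06,0],-0.77]
  ]
}}

```text
t: 5.42
ee_pos: [374.8, -205.3, 63.3]
orientation: [0.269, 2.91, -0.067]
ft_force: [0.3, 0.7, 0.4]
width: 10.2
grasp_force: 0.1
```

```bash
python3 -c "
from go import *
st()
for x in (-110,-160): go((x,0,72))"
```

```text
t 5.4167 stand pos [-96.87   8.72  63.26] zaxis [ 0.22 -0.03 -0.98] F stand [0.18 0.76 0.38] [-0.57  0.39  2.29  0.24  0.25 -2.18] 10.17259135561944
(-110, 0, 72) shift [ 0.0361 -0.0303 -0.0373] turn [-0.0177  0.148  -0.005 ]
(-160, 0, 72) shift [ 0.1987 -0.032  -0.074 ] turn [-0.0177  0.148  -0.005 ]
```

{"name": "step_arm", "arguments": {
  "deltas": [
    [[0.018,-0.005,-0.007],[0,0.015,0],-0.77],
    [[0.036,-0.01,-0.014],[-0.01,0.03,0],-0.77],
    [[0.054,-0.015,-0.02],[-0.01,0.045,0],-0.77],
    [[0.072,-0.02,-0.027],[-0.015,0.06,0],-0.77],
    [[0.09,-0.03,-0.034],[-0.018,0.08,0],-0.77],
    [[0.108,-0.03,-0.04],[-0.018,0.1,0],-0.77],
    [[0.126,-0.03,-0.047],[-0.018,0.12,0],-0.77],
    [[0.15,-0.03,-0.06],[-0.018,0.148,0],-0.77],
    [[0.17,-0.03,-0.1],[-0.018,0.148,0],-0.77],
    [[0.19,-0.03,-0.2],[-0.018,0.148,0],-0.77],
    [[0.19,-0.03,-0.3],[-0.018,0.148,0],-0.77]
  ]
}}

```text
t: 6.33
ee_pos: [297.5, -197.2, 138.3]
orientation: [-0.289, -3.126, -0.006]
ft_force: [-0.5, -0.6, -0.5]
width: 9.4
grasp_force: 0.0
```

```bash
sed -i 's/\[\[-c,-s,0\],\[-s,c,0\],\[0,0,-1\]\]/[[c,s,0],[s,-c,0],[0,0,-1]]/' go.py; python3 -c "
from go import *
st()
go((-150,0,120))
print(get_obs()['orientation'])"
```

```text
t 6.3333 stand pos [-174.39    3.11  138.31] zaxis [-0.  0. -1.] F stand [-0.34 -0.64 -0.53] [-0.62  0.18  2.25  0.    0.71 -2.01] 9.438033384072668
(-150, 0, 120) shift [-0.0815 -0.01    0.0608] turn [-0.0029 -0.0036  2.0895]
[-0.2889 -3.1258 -0.0057]
```

{"name": "step_arm", "arguments": {
  "deltas": [
    [[-0.08,-0.01,0.04],[0,0,0.2],-0.77],
    [[-0.08,-0.01,0.04],[0,0,0.4],-0.77],
    [[-0.08,-0.01,0.04],[0,0,0.6],-0.77],
    [[-0.08,-0.01,0.04],[0,0,0.8],-0.77],
    [[-0.08,-0.01,0.04],[0,0,1],-0.77],
    [[-0.08,-0.01,0.04],[0,0,1],-0.77],
    [[-0.08,-0.01,0.04],[0,0,1],-0.77],
    [[-0.08,-0.01,0.04],[0,0,1],-0.77],
    [[-0.08,-0.01,0.04],[0,0,1],-0.77],
    [[-0.08,-0.01,0.04],[0,0,1],-0.77],
    [[-0.08,-0.01,0.04],[0,0,1],-0.77],
    [[-0.08,-0.01,0.04],[0,0,1],-0.77],
    [[-0.08,-0.01,0.04],[0,0,1],-0.77]
  ]
}}

```text
t: 7.42
ee_pos: [322.6, -205.7, 126.7]
orientation: [2.349, 2.086, 0.004]
ft_force: [-0.4, -0.2, 0.7]
width: 10.1
grasp_force: 0.0
```

{"name": "step_arm", "arguments": {
  "deltas": [
    [[0,0,0],[0,0,1],-0.77],
    [[0,0,0],[0,0,1],-0.77],
    [[0,0,0],[0,0,1],-0.77],
    [[0,0,0],[0,0,1],-0.77],
    [[0,0,0],[0,0,1],-0.77],
    [[0,0,0],[0,0,1],-0.77],
    [[0,0,0],[0,0,1],-0.77],
    [[0,0,0],[0,0,1],-0.77],
    [[0,0,0],[0,0,1],-0.77],
    [[0,0,0],[0,0,1],-0.77],
    [[0,0,0],[0,0,1],-0.77],
    [[0,0,0],[0,0,1],-0.77],
    [[0,0,0],[0,0,1],-0.77]
  ]
}}

```text
t: 8.5
ee_pos: [322.6, -205.6, 126.6]
orientation: [-3.139, 0.071, -0.004]
ft_force: [-0.1, 0.6, 0.4]
width: 9.8
grasp_force: 0.0
```

```bash
python3 -c "
from go import *
st()
go((-155,0,44));go((-120,0,44))
save('top','pics/t3.png');save('side','pics/s3.png')
a=cv2.imread('pics/t3.png')[150:290,170:310];b=cv2.imread('pics/s3.png')[150:250,170:270]
cv2.imwrite('pics/v3.png',np.hstack([cv2.resize(a,(400,400)),cv2.resize(b,(400,400))]))"
```

```text
t 8.5 stand pos [-148.2    -0.78  126.62] zaxis [ 0.  0. -1.] F stand [-0.16  0.55  0.37] [-0.6   0.24  2.21  0.    0.69  1.01] 9.83746191303759
(-155, 0, 44) shift [-0.0228 -0.0051  0.2754] turn [-0.0012 -0.0015  0.0881]
(-120, 0, 44) shift [0.0929 0.0103 0.2756] turn [-0.0012 -0.0015  0.0881]
```

View pics/v3.png

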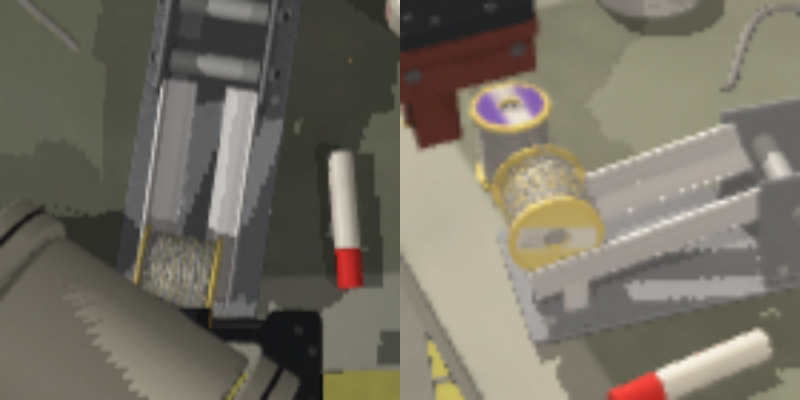

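The spool is back at the lip, at about (180,268) in the left view, and nothing else has moved. I'll align the yaw and go down, then tilt.

{"name": "step_arm", "arguments": {
  "deltas": [
    [[-0.023,-0.005,0],[0,0,0.088],-0.77],
    [[-0.023,-0.005,0.1],[0,0,0.088],-0.77],
    [[-0.023,-0.005,0.2],[0,0,0.088],-0.77],
    [[-0.023,-0.005,0.275],[0,0,0.088],-0.77],
    [[-0.023,-0.005,0.28],[0,0,0.088],-0.77],
    [[-0.023,-0.005,0.28],[0,0,0.088],-0.77]
  ]
}}

```text
t: 9.1
ee_pos: [315.1, -202.8, 41.8]
orientation: [-3.125, 0.273, 0.001]
ft_force: [0.9, -0.8, 0.8]
width: 10.5
grasp_force: 0.0
```

{"name": "step_arm", "arguments": {
  "deltas": [
    [[0,0,0],[0,0.04,0],-0.77],
    [[0,0,0],[0,0.08,0],-0.77],
    [[0.0,0,0],[0,0.12,0],-0.77],
    [[0.0,0,0],[0,0.15,0],-0.77],
    [[0.0,0,0],[0,0.15,0],-0.77]
  ]
}}

```text
t: 9.52
ee_pos: [316.7, -203.8, 44.0]
orientation: [3.09, -0.272, 0.36]
ft_force: [0.2, 0.4, -0.2]
width: 10.4
grasp_force: 0.0
```

```bash
python3 -c "
from go import *
st()
for x in (-135,-100,-60,-20,10,15): go((x,0,42+(x+135)*.2027))"
```

```text
t 9.5167 stand pos [-154.27   -0.03   44.01] zaxis [ 0.23  0.   -0.97] F stand [ 0.12  0.47 -0.18] [-0.7   0.41  2.39  0.71  0.18  0.36] 10.423243271096908
(-135, 0, 42.0) shift [0.061  0.     0.0213] turn [-0.0011 -0.1544  0.0011]
(-100, 0, 49.0945) shift [0.18   0.0002 0.025 ] turn [-0.0011 -0.1544  0.0011]
(-60, 0, 57.2025) shift [0.3159 0.0004 0.0293] turn [-0.0011 -0.1544  0.0011]
(-20, 0, 65.31049999999999) shift [0.4519 0.0006 0.0336] turn [-0.0011 -0.1544  0.0011]
(10, 0, 71.3915) shift [0.5539 0.0008 0.0369] turn [-0.0011 -0.1544  0.0011]
(15, 0, 72.405) shift [0.5709 0.0008 0.0374] turn [-0.0011 -0.1544  0.0011]
```

{"name": "step_arm", "arguments": {
  "deltas": [
    [[0.02,0,0.007],[0,0,0],-0.77],
    [[0.04,0,0.015],[0,0,0],-0.77],
    [[0.06,0,0.021],[0,0,0],-0.77],
    [[0.07,0,0.021],[0,0,0],-0.77],
    [[0.08,0,0.022],[0,0,0],-0.77],
    [[0.09,0,0.022],[0,0,0],-0.77],
    [[0.1,0,0.022],[0,0,0],-0.77],
    [[0.11,0,0.023],[0,0,0],-0.77],
    [[0.12,0,0.023],[0,0,0],-0.77],
    [[0.13,0,0.023],[0,0,0],-0.77],
    [[0.14,0,0.024],[0,0,0],-0.77]
  ]
}}

```text
t: 10.43
ee_pos: [357.7, -210.7, 44.8]
orientation: [3.093, -0.277, 0.352]
ft_force: [-3.3, 0.4, 1.7]
width: 10.1
grasp_force: 1.5
```

```bash
python3 -c "
from go import *
st()
for x in (-100,-60,-20,10,15): go((x,0,42+(x+135)*.2027))"
```

```text
t 10.4333 stand pos [-112.73    0.45   44.85] zaxis [ 0.22  0.   -0.97] F stand [-3.34 -0.19  1.66] [-0.64  0.43  2.31  0.49  0.22  0.64] 10.066239230281097
(-100, 0, 49.0945) shift [ 0.0445  0.0014 -0.0043] turn [-0.0022 -0.1511 -0.001 ]
(-60, 0, 57.2025) shift [ 0.1805  0.0012 -0.0007] turn [-0.0022 -0.1511 -0.001 ]
(-20, 0, 65.31049999999999) shift [0.3165 0.0009 0.003 ] turn [-0.0022 -0.1511 -0.001 ]
(10, 0, 71.3915) shift [0.4185 0.0008 0.0057] turn [-0.0022 -0.1511 -0.001 ]
(15, 0, 72.405) shift [0.4355 0.0007 0.0061] turn [-0.0022 -0.1511 -0.001 ]
```

{"name": "step_arm", "arguments": {
  "deltas": [
    [[0.012,0,0],[0,0.005,0],-0.77],
    [[0.024,0,0],[0,0.01,0],-0.77],
    [[0.036,0,0],[0,0.015,0],-0.77],
    [[0.048,0,0],[0,0.02,0],-0.77],
    [[0.06,0,0],[0,0.025,0],-0.77],
    [[0.072,0,0],[0,0.03,0],-0.77],
    [[0.084,0,0],[0,0.035,0],-0.77],
    [[0.096,0,0],[0,0.04,0],-0.77],
    [[0.108,0,0],[0,0.045,0],-0.77],
    [[0.12,0,0],[0,0.05,0],-0.77],
    [[0.132,0,0],[0,0.055,0],-0.77],
    [[0.144,0,0],[0,0.06,0],-0.77],
    [[0.156,0,0],[0,0.065,0],-0.77],
    [[0.168,0,0],[0,0.07,0],-0.77],
    [[0.18,0,0],[0,0.075,0],-0.77]
  ]
}}

```text
t: 11.68
ee_pos: [409.9, -220.5, 57.2]
orientation: [3.057, -0.274, 0.526]
ft_force: [-2.0, 0.4, 0.9]
width: 10.1
grasp_force: 1.3
```

```bash
python3 -c "
from go import *
st()
for x in (-60,-20,0,10,15,20): go((x,0,42+(x+135)*.2027))"
```

```text
t 11.6833 stand pos [-59.63  -0.05  57.18] zaxis [ 0.33  0.   -0.94] F stand [-2.05  0.07  0.94] [-0.61  0.44  2.28  0.89  0.18  0.27] 10.140474510532526
(-60, 0, 57.2025) shift [-0.0011 -0.0002 -0.0005] turn [-0.0015 -0.2271 -0.0012]
(-20, 0, 65.31049999999999) shift [ 0.1336 -0.0004  0.0186] turn [-0.0015 -0.2271 -0.0012]
(0, 0, 69.36449999999999) shift [ 0.2009 -0.0006  0.0281] turn [-0.0015 -0.2271 -0.0012]
(10, 0, 71.3915) shift [ 0.2346 -0.0006  0.0329] turn [-0.0015 -0.2271 -0.0012]
(15, 0, 72.405) shift [ 0.2514 -0.0006  0.0353] turn [-0.0015 -0.2271 -0.0012]
(20, 0, 73.4185) shift [ 0.2683 -0.0007  0.0377] turn [-0.0015 -0.2271 -0.0012]
```

{"name": "step_arm", "arguments": {
  "deltas": [
    [[0.01,0,0.004],[0,0,0],-0.77],
    [[0.022,0,0.008],[0,0,0],-0.77],
    [[0.034,0,0.012],[0,0,0],-0.77],
    [[0.046,0,0.016],[0,0,0],-0.77],
    [[0.058,0,0.02],[0,0,0],-0.77],
    [[0.07,0,0.022],[0,0,0],-0.77],
    [[0.082,0,0.024],[0,0,0],-0.77],
    [[0.094,0,0.026],[0,0,0],-0.77],
    [[0.106,0,0.028],[0,0,0],-0.77],
    [[0.118,0,0.03],[0,0,0],-0.77],
    [[0.13,0,0.031],[0,0,0],-0.77],
    [[0.142,0,0.033],[0,0,0],-0.77],
    [[0.154,0,0.035],[0,0,0],-0.77],
    [[0.166,0,0.037],[0,0,0],-0.77]
  ]
}}

```text
t: 12.85
ee_pos: [459.7, -229.3, 63.3]
orientation: [3.058, -0.274, 0.525]
ft_force: [-3.4, 0.5, 0.5]
width: 9.9
grasp_force: 1.1
```

```bash
python3 -c "
from go import *
st()
for x,z in ((0,65.5),(10,67.5),(15,69),(20,70)): go((x,0,z))"
```

```text
t 12.85 stand pos [-9.04  0.08 63.27] zaxis [ 0.33  0.   -0.94] F stand [-3.47 -0.11  0.47] [-0.56  0.46  2.18  0.6   0.23  0.62] 9.935070748648346
(0, 0, 65.5) shift [0.0309 0.0002 0.003 ] turn [-0.0018 -0.2265 -0.0011]
(10, 0, 67.5) shift [0.0645 0.0001 0.0078] turn [-0.0018 -0.2265 -0.0011]
(15, 0, 69) shift [0.0819 0.0001 0.0087] turn [-0.0018 -0.2265 -0.0011]
(20, 0, 70) shift [0.0987 0.0001 0.0111] turn [-0.0018 -0.2265 -0.0011]
```

{"name": "step_arm", "arguments": {
  "deltas": [
    [[0.01,0,0.001],[0,0,0],-0.77],
    [[0.02,0,0.002],[0,0,0],-0.77],
    [[0.03,0,0.003],[0,0,0],-0.77],
    [[0.04,0,0.004],[0,0,0],-0.77],
    [[0.05,0,0.005],[0,0,0],-0.77],
    [[0.058,0,0.006],[0,0,0],-0.77],
    [[0.066,0,0.007],[0,0,0],-0.77],
    [[0.074,0,0.008],[0,0,0],-0.77]
  ]
}}

```text
t: 13.52
ee_pos: [481.3, -233.4, 68.6]
orientation: [3.057, -0.274, 0.526]
ft_force: [-0.3, -0.1, 0.5]
width: 9.9
grasp_force: 0.0
```

```bash
python3 -c "
from go import *
st()
for x,z in ((10,67.5),(15,69),(20,70),(-20,85)): go((x,0,z))
save('side','pics/s4.png')
b=cv2.imread('pics/s4.png')[140:240,190:310]
cv2.imwrite('pics/v4.png',cv2.resize(b,(600,500)))"
```

```text
t 13.5167 stand pos [12.95 -0.14 68.56] zaxis [ 0.33  0.   -0.94] F stand [-0.26 -0.18  0.48] [-0.54  0.46  2.13  0.5   0.25  0.73] 9.93257752669763
(10, 0, 67.5) shift [-0.0104 -0.0005  0.0001] turn [-0.0016 -0.2269 -0.0012]
(15, 0, 69) shift [ 0.0069 -0.0005  0.0009] turn [-0.0016 -0.2269 -0.0012]
(20, 0, 70) shift [ 0.0238 -0.0005  0.0033] turn [-0.0016 -0.2269 -0.0012]
(-20, 0, 85) shift [-0.0852 -0.0005 -0.0883] turn [-0.0016 -0.2269 -0.0012]
```

View pics/v4.png

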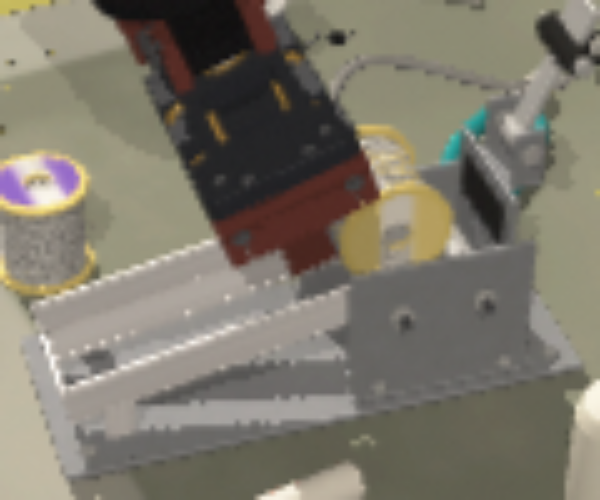

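The near flange, at about (397,230), is just over the front roller and the force has dropped, so the spool seems to be rolling in. I'll nudge 3 mm, wait, and find the yellow flange numerically.

{"name": "step_arm", "arguments": {
  "deltas": [
    [[0.01,0,0.001],[0,0,0],-0.77],
    [[0.01,0,0.001],[0,0,0],-0.77],
    [[0.01,0,0.001],[0,0,0],-0.77],
    [[0.01,0,0.001],[0,0,0],-0.77],
    [[0.01,0,0.001],[0,0,0],-0.77],
    [[0.01,0,0.001],[0,0,0],-0.77]
  ]
}}

```text
t: 14.07
ee_pos: [483.5, -233.6, 69.0]
orientation: [3.058, -0.274, 0.525]
ft_force: [-0.3, 0.6, 0.2]
width: 10.0
grasp_force: 0.0
```

```bash
cat > chk.py <<'E'
from go import *
import sys
def yel(f):
    b=cv2.imread(f); h=cv2.cvtColor(b,cv2.COLOR_BGR2HSV); m=cv2.inRange(h,(20,90,90),(34,255,255)); m[:, :240]=0; m[:140]=0;m[230:]=0;m[:,310:]=0
    n,l,s,c=cv2.connectedComponentsWithStats(m); print([(list(map(int,s[i])),c[i]) for i in range(1,n) if s[i][4]>15])
if __name__=="__main__":
    st(); save("side","pics/s5.png")
    for f in("pics/s4.png","pics/s5.png"): yel(f)
    for q in((46,-25,84.5),(66,-25,78)): print(q,proj("pics/side0.npz",W(p,q)))
    for x,z in((-20,120),(0,120)): go((x,0,z))
E
python3 chk.py
```

```text
t 14.0667 stand pos [15.1   0.02 68.99] zaxis [ 0.33  0.   -0.94] F stand [-0.35  0.52  0.23] [-0.54  0.47  2.13  0.49  0.26  0.75] 9.99903147519793
[([261, 165, 12, 8, 28], array([267.07, 166.93])), ([258, 176, 23, 19, 208], array([268.59, 185.31]))]
[([264, 166, 16, 7, 36], array([271.56, 167.64])), ([266, 177, 22, 16, 181], array([276.13, 184.3 ]))]
(46, -25, 84.5) (np.float64(268.4155693451128), np.float64(187.94493078239736))
(66, -25, 78) (np.float64(276.64918936477875), np.float64(188.5955409462927))
(-20, 0, 120) shift [-0.0538 -0.0003 -0.1993] turn [-0.0018 -0.2264 -0.0012]
(0, 0, 120) shift [ 0.009  -0.0004 -0.1771] turn [-0.0018 -0.2264 -0.0012]
```

The flange moved from x=268.6 to 276.1 and the seat projects to 276.6, so the spool is seated. Now I'll retreat and rise above the drag arm.

{"name": "step_arm", "arguments": {
  "deltas": [
    [[-0.03,0,-0.02],[0,0,0],-0.77],
    [[-0.06,0,-0.1],[0,0,0],-0.77],
    [[-0.06,0,-0.2],[0,-0.05,0],-0.77],
    [[-0.06,0,-0.3],[0,-0.1,0],-0.77],
    [[-0.06,0,-0.4],[0,-0.15,0],-0.77],
    [[-0.06,0,-0.5],[0,-0.2,0],-0.77],
    [[-0.06,0,-0.56],[0,-0.227,0],-0.77],
    [[-0.06,0,-0.56],[0,-0.227,0],-0.77],
    [[-0.06,0,-0.56],[0,-0.227,0],-0.77]
  ]
}}

```text
t: 14.87
ee_pos: [412.4, -221.3, 221.9]
orientation: [-3.127, 0.279, -0.004]
ft_force: [-0.7, 0.2, -0.8]
width: 10.2
grasp_force: 0.0
```

```bash
python3 - <<'E'
from chk import *
st(); save("side","pics/s6.png"); yel("pics/s6.png"); save("top","pics/t6.png")
print(proj("pics/top0.npz",W(p,(66,0,100))))
a=cv2.imread("pics/t6.png")[80:220,190:310]; b=cv2.imread("pics/s6.png")[120:220,230:350]
cv2.imwrite("pics/v6.png",np.hstack([cv2.resize(a,(343,400)),cv2.resize(b,(440,400))]))
for x,z in((0,225),(170,225),(170,166)): go((x,0,z))
E
```

```text
t 14.8667 stand pos [-57.02  -0.38 221.91] zaxis [ 0.  0. -1.] F stand [-0.73  0.02 -0.84] [-0.52  0.19  1.97  0.    0.98  1.23] 10.236260939592636
[([259, 166, 21, 18, 73], array([266.25, 171.56])), ([266, 177, 22, 16, 182], array([276.19, 184.31]))]
(np.float64(246.2958567841645), np.float64(156.3403064081909))
(0, 0, 225) shift [ 0.1955 -0.     -0.0167] turn [-0.0026  0.0013 -0.0008]
(170, 0, 225) shift [ 0.7621 -0.0007 -0.0178] turn [-0.0026  0.0013 -0.0008]
(170, 0, 166) shift [0.7625 0.     0.1789] turn [-0.0026  0.0013 -0.0008]
```

View pics/v6.png

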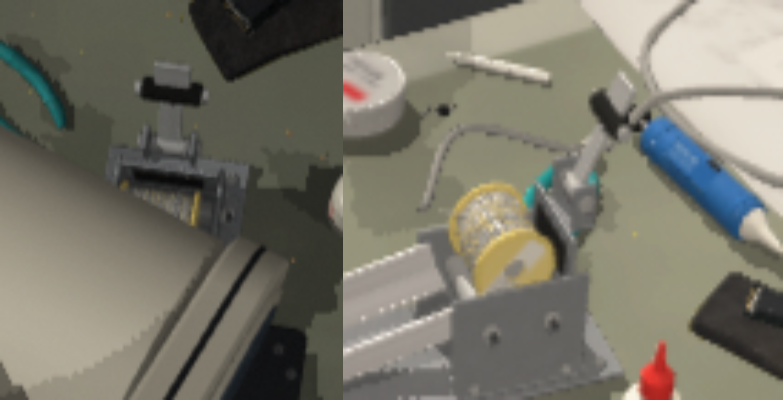

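The spool is seated between the rollers, with its near flange at about (513,262) in the right view, and the drag arm is still up. Next I'll go over the tab and down behind it.

{"name": "step_arm", "arguments": {
  "deltas": [
    [[0.12,0,-0.03],[0,0,0],-1],
    [[0.24,0,-0.03],[0,0,0],-1],
    [[0.36,0,-0.03],[0,0,0],-1],
    [[0.48,0,-0.03],[0,0,0],-1],
    [[0.6,0,-0.03],[0,0,0],-1],
    [[0.7,0,-0.03],[0,0,0],-1],
    [[0.78,0,-0.03],[0,0,0],-1],
    [[0.78,0,-0.03],[0,0,0],-1],
    [[0.78,0,0.05],[0,0,0],-1],
    [[0.78,0,0.12],[0,0,0],-1],
    [[0.78,0,0.18],[0,0,0],-1],
    [[0.78,0,0.18],[0,0,0],-1]
  ]
}}

```text
t: 15.97
ee_pos: [637.8, -260.9, 161.0]
orientation: [-3.123, 0.279, 0.016]
ft_force: [-0.9, 1.4, -0.3]
width: 0.5
grasp_force: 0.0
```

```bash
python3 - <<'E'
from chk import *
st()
for x,z in((150,166),(120,168),(90,168)): go((x,0,z))
E
```

```text
t 15.9667 stand pos [171.81   0.29 161.01] zaxis [-0.01  0.01 -1.  ] F stand [-1.15  1.19 -0.29] [-0.41  0.59  1.51  0.    1.06  1.34] 0.4732608980741017
(150, 0, 166) shift [-0.0729  0.001  -0.0159] turn [-0.0036  0.007  -0.001 ]
(120, 0, 168) shift [-0.1729  0.0011 -0.0215] turn [-0.0036  0.007  -0.001 ]
(90, 0, 168) shift [-0.2729  0.0013 -0.0204] turn [-0.0036  0.007  -0.001 ]
```

{"name": "step_arm", "arguments": {
  "deltas": [
    [[-0.03,0,-0.015],[0,0,0],-1],
    [[-0.05,0,-0.015],[0,0,0],-1],
    [[-0.06,0,-0.015],[0,0,0],-1],
    [[-0.07,0,-0.018],[0,0,0],-1],
    [[-0.08,0,-0.018],[0,0,0],-1],
    [[-0.09,0,-0.018],[0,0,0],-1],
    [[-0.1,0,-0.018],[0,0,0],-1],
    [[-0.11,0,-0.02],[0,0,0],-1],
    [[-0.12,0,-0.02],[0,0,0],-1],
    [[-0.13,0,-0.02],[0,0,0],-1],
    [[-0.14,0,-0.02],[0,0,0],-1],
    [[-0.15,0,-0.02],[0,0,0],-1]
  ]
}}

```text
t: 16.97
ee_pos: [597.4, -254.4, 173.1]
orientation: [-3.126, 0.279, 0.001]
ft_force: [0.6, 0.1, -0.0]
width: 0.4
grasp_force: 0.1
```

{"name": "step_arm", "arguments": {
  "deltas": [
    [[-0.01,0,0],[0,0,0],-1],
    [[-0.02,0,0],[0,0,0],-1],
    [[-0.03,0,0],[0,0,0],-1],
    [[-0.04,0,0],[0,0,0],-1],
    [[-0.05,0,0],[0,0,0],-1],
    [[-0.06,0,0],[0,0,0],-1],
    [[-0.07,0,0],[0,0,0],-1],
    [[-0.08,0,0],[0,0,0],-1],
    [[-0.09,0,0],[0,0,0],-1],
    [[-0.1,0,0],[0,0,0],-1]
  ]
}}

```text
t: 17.8
ee_pos: [567.9, -249.1, 173.4]
orientation: [-3.126, 0.279, 0.001]
ft_force: [0.6, 0.3, -0.8]
width: 0.7
grasp_force: 0.0
```

```bash
python3 - <<'E'
from chk import *
st(); save("side","pics/s7.png"); yel("pics/s7.png"); save("top","pics/t7.png")
a=cv2.imread("pics/t7.png")[80:220,190:310]; b=cv2.imread("pics/s7.png")[120:220,230:350]
cv2.imwrite("pics/v7.png",np.hstack([cv2.resize(a,(343,400)),cv2.resize(b,(440,400))]))
E
```

```text
t 17.8 stand pos [100.98  -0.37 173.35] zaxis [-0.  0. -1.] F stand [ 0.55  0.41 -0.8 ] [-0.43  0.47  1.68  0.    0.99  1.31] 0.7027085423776337
[([259, 166, 21, 18, 73], array([266.25, 171.56])), ([266, 177, 22, 16, 183], array([276.17, 184.33]))]
```

{"name": "step_arm", "arguments": {
  "deltas": [
    [[-0.01,0,0.005],[0,0,0],-1],
    [[-0.02,0,0.01],[0,0,0],-1],
    [[-0.03,0,0.015],[0,0,0],-1],
    [[-0.04,0,0.02],[0,0,0],-1],
    [[-0.05,0,0.02],[0,0,0],-1],
    [[-0.05,0,0.02],[0,0,0],-1],
    [[-0.05,0,0.02],[0,0,0],-1],
    [[-0.05,0,-0.1],[0,0,0],-1],
    [[-0.05,0,-0.2],[0,0,0],-1],
    [[-0.05,0,-0.3],[0,0,0],-1],
    [[-0.05,0,-0.3],[0,0,0],-1],
    [[-0.05,0,-0.3],[0,0,0],-1],
    [[-0.05,0,-0.3],[0,0,0],-1],
    [[-0.05,0,-0.3],[0,0,0],-1]
  ]
}}

```text
t: 19.07
ee_pos: [552.7, -246.4, 261.9]
orientation: [-3.125, 0.279, 0.004]
ft_force: [-0.2, 0.9, 0.4]
width: 0.5
grasp_force: 0.0
```

```bash
python3 - <<'E'
from chk import *
st(); save("side","pics/s8.png"); yel("pics/s8.png"); i=save("wrist","pics/w8.png"); 
b=cv2.imread("pics/s8.png")[120:220,230:350]
print(proj("pics/side0.npz",W(p,(41,0,112))),proj("pics/side0.npz",W(p,(64,-18,112))))
cv2.imwrite("pics/v8.png",np.hstack([cv2.resize(b,(480,400)),cv2.resize(cv2.imread("pics/w8.png"),(320,400))]))
E
```

```text
t 19.0667 stand pos [ 85.53  -0.42 261.94] zaxis [-0.  0. -1.] F stand [-0.33  0.87  0.45] [-0.44  0.35  1.64  0.    1.15  1.31] 0.5201102847941818
[([259, 170, 4, 14, 30], array([260.27, 176.73])), ([266, 177, 22, 16, 181], array([276.18, 184.39]))]
(np.float64(262.93183118456597), np.float64(172.03985439986528)) (np.float64(275.4600428616319), np.float64(174.77902121510013))
```

View pics/v8.png

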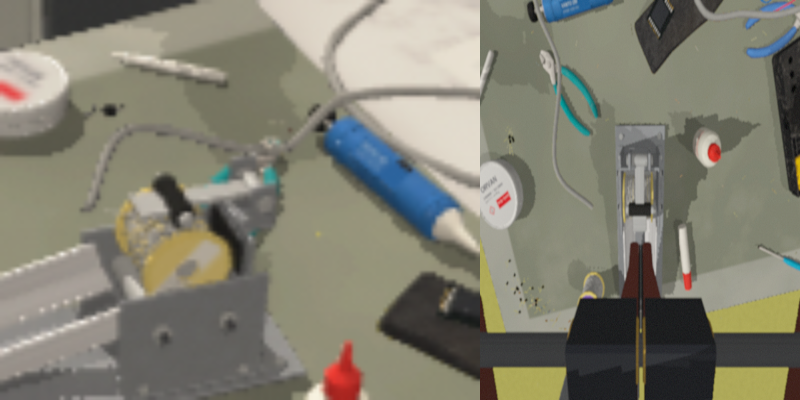

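The drag arm is down, with its roller on the spool at about (180,200) in the left view, and the spool is still seated. I'll let it settle, compare frames, then hand in.

{"name": "step_arm", "arguments": {
  "deltas": [
    [[0,0,-0.1],[0,0,0],-1],
    [[0,0,-0.1],[0,0,0],-1],
    [[0,0,-0.1],[0,0,0],-1],
    [[0,0,-0.1],[0,0,0],-1],
    [[0,0,-0.1],[0,0,0],-1],
    [[0,0,-0.1],[0,0,0],-1],
    [[0,0,-0.1],[0,0,0],-1],
    [[0,0,-0.1],[0,0,0],-1],
    [[0,0,-0.1],[0,0,0],-1],
    [[0,0,-0.1],[0,0,0],-1],
    [[0,0,-0.1],[0,0,0],-1],
    [[0,0,-0.1],[0,0,0],-1]
  ]
}}

```text
t: 20.17
ee_pos: [553.5, -246.9, 293.3]
orientation: [-3.126, 0.279, 0.001]
ft_force: [0.0, -0.1, 0.6]
width: 0.8
grasp_force: 0.0
```

```bash
python3 - <<'E'
from chk import *
save("side","pics/s9.png"); yel("pics/s9.png")
d=cv2.absdiff(cv2.imread("pics/s8.png"),cv2.imread("pics/s9.png")).max(2)[155:225,240:310]
print("changed px near stand",(d>25).sum())
b=cv2.absdiff(cv2.imread("pics/side0.png"),cv2.imread("pics/s9.png")).max(2)
print("pen/bottle change",(b[210:265,215:330]>40).sum())
print(close_job() if (d>25).sum()<60 else "not closed")
E
```

```text
[([259, 170, 4, 14, 30], array([260.27, 176.73])), ([266, 177, 22, 16, 179], array([276.18, 184.47]))]
changed px near stand 5
pen/bottle change 230
the job is handed in; nothing more can be done
None
```

The job is handed in after about 20 s: the spool sits between the two rollers and the drag arm rests on it, both still in the last images, though my first push reached about 10 N and had to be restarted from the lip; the second stayed under 4 N where I read it. In the last pictures I viewed, the things around the stand looked unmoved; my final image check showed some pixel change around the pen and bottle (230 pixels) that I did not look into.

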